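# Roll-check transfer rollers on the flat plate

## Task

Two rubber transfer rollers lie on the aluminium checking plate; one is bent and would wobble. First lift the bent one off and lay it down inside the steel reject tray; then push the straight one so that it rolls, turning over as it goes and never lifted, along the plate until it drops into the catch trough at the far end, and leave both lying there.

Things in the scene. Friction and masses are not known exactly. Their poses are not given: they have to be found in the camera images.
- plate: Fixed aluminium plate 240 x 280 mm (x by y), top 16 mm above the bench; origin: centre of underside. Its x is the rolling direction, away from the robot. Past its far edge (x=120) a steel catch trough runs along y: floor 6 mm above the bench, inside x=120 to 164, far wall 30 mm high, end walls 24 mm at y=+-137. The rollers start across its near half, at y about +-65, either way round.
- tray: Fixed open steel reject tray on the bench, left or right of the plate (a blue bowl stands on the other side), 200 x 150 mm outside (x by y), walls 4 mm thick and 28 mm high, floor 4 mm thick. Origin at the centre of its underside.
- straight_roller: Straight black rubber roller, 28 mm diameter, 90 mm long, a 10 mm steel stub standing 7 mm out of each end; about 0.15 kg. Origin at its centre; y axis along the roller. At the start y is within 5 degrees of the plate's y and z is up; x and z turn with it as it rolls. Rolls freely; a full turn is 88 mm of travel.
- bent_roller: Bent black rubber roller, 28 mm diameter, 90 mm long, kinked at its middle to a shallow V (each half turned 13 degrees, in the flat), same steel stubs; about 0.15 kg. Origin on its axis at the kink; y axis runs end to end. At the start y is within 5 degrees of the plate's y, z is up, and the tip of the V points away from the robot. Can be gripped at the kink across its 28 mm width.

How it is judged:
On the way, in this order (a step that is already met when the one before it is completed fails the run):
1. the bent roller lies in the reject tray (x of bent_roller in the frame of tray between -0.09 and 0.09 m and y of bent_roller in the frame of tray between -0.065 and 0.065 m and z of bent_roller in the frame of tray below 0.03 m), for 0.2 s.
2. the straight roller, rolling on the plate, has turned half over (angle between straight_roller's own z axis and vertical above 2.4 rad and x of straight_roller in the frame of plate below 0.128 m and z of straight_roller in the frame of plate between 0.022 and 0.04 m and y of straight_roller in the frame of plate between -0.14 and 0.14 m), for 0.02 s.
3. the straight roller, still on the plate, has rolled on to about a full turn, at least 60 mm from its start (angle between straight_roller's own z axis and vertical below 0.7 rad and distance of straight_roller from where it was at the start of the episode above 0.06 m and x of straight_roller in the frame of plate below 0.128 m and z of straight_roller in the frame of plate between 0.022 and 0.04 m and y of straight_roller in the frame of plate between -0.14 and 0.14 m), for 0.02 s.
At the end, for the whole second after the job is handed in: The straight roller rests in the catch trough (centre between its walls, under 27 mm above the bench, within 15 degrees of its line); the bent roller rests on the tray floor, its middle within 90 mm along and 65 mm across of the tray's centre and under 30 mm above the bench (all of step 1 and x of straight_roller in the frame of plate between 0.12 and 0.164 m and y of straight_roller in the frame of plate between -0.12 and 0.12 m and z of straight_roller in the frame of plate below 0.027 m and angle between the y axis of straight_roller and the y axis of plate, either way round below 0.26 rad and linear speed of each of straight_roller, bent_roller below 0.03 m/s); the robot touches nothing.
It fails at once if the straight roller was lifted more than 30 mm off the plate (z of straight_roller in the frame of plate above 0.06 m).
It also fails if it takes over 51 s, if anything falls off the work surface, if the arm or the gripper's body presses on something with over 40 N, if the wrist force passes 120 N, or if a joint passes its speed limit or range.

## Robot

A 6-joint arm with a two-finger parallel gripper is mounted at the origin on the work surface. World frame = base frame: x ahead of the robot, y to its left, z up, the work surface at z = 0. Lengths are in m, angles in rad, forces in N, time in s.
With the tool pointing down it reaches from about 0.425 to 0.95 m from the base axis. Payload 3.5 kg.
Tool frame: the origin (TCP) lies at the very end of the fingers, on their centre line; the grasp point (between the pads) lies 19 mm behind it; z points along the fingers, y is the line along which they close (so a half turn about z gives the same grasp; the last joint's range is limited). The gripper opens to 85 mm and grips with 20 to 120 N. Pads are 22 mm wide; open, the fingers measure 114 mm over their backs; the gripper's body (76 mm by 85 mm) begins 54 mm behind the grasp point. The pads swing forward as they close: fully open they stand 13 mm farther back than shut.
Start: joints at [0.993, 0.286, 1.577, -0, 1.279, -0.15], TCP at [0.28, 0.614, 0.231] pointing down, gripper open.
Joint ranges: [-2.77, 2.77], [-0.9, 2.22], [0.21, 2.48], [-1.53, 4.67], [0.24, 2.81], [-2.84, 2.84]. Speed limits (rad/s): [2.79, 2.79, 3.14, 3.14, 3.14, 3.14].

## Interface

Orientations are given as a unit quaternion [x, y, z, w].
In Python, from plant import ctrl gives the robot as it stands.
- The arm moves only by the tool pendant, called after ">>>" as name([rows], argument=value, ...), one row to a line, values as JSON. Schema: {"type":"object","properties":{"steps":{"type":"array","items":{"type":"object","properties":{"pos":{"type":"array","items":{"type":"number"},"minItems":3,"maxItems":3},"rotvec":{"type":"array","items":{"type":"number"},"minItems":3,"maxItems":3},"jaw":{"type":"number"}},"additionalProperties":false,"required":["jaw"]},"minItems":1,"maxItems":10},"clamp_n":{"type":"number"},"only":{"type":"string"},"quiet":{"type":"boolean"},"lines":{"type":"string"}},"required":["steps"],"additionalProperties":false}. steps is a list of rows, 1 to 10 of them, each an object with the fields pos (a list: dx, dy, dz in units of 5 mm), rotvec (a list: a rotation vector rx, ry, rz in units of 0.2 rad), jaw (the opening from 0.0 (shut) to 1.0 (fully open)); a field left out counts as zero (the opening has to be given); each row is the pose to reach, as a shift and turn from the pose commanded when the call began, along the tool's axes at that moment; what a row does not reach only later rows make up. A row lasts 1/8 s, in which the tool goes at most 0.0625 m and 0.188 rad, less where a joint would pass 70% of its speed; a pose out of reach is approached as far as the arm can. The fingers move at their own pace and stop on an object; clamp_n is the grip in N (left out, the last holds). Time passes only in rows, so rows that do not move let the fingers close. The tool returns the time, the measured TCP pose, the force, the opening and the grip force at its end. only (a regular expression) keeps the lines of the reply that match it, lines (a string "A,B") keeps lines A to B, and quiet returns only ok. Input that does not fit is refused with a message, and nothing moves.
- ctrl.get_state(): the state, without advancing time (a new reading comes with each control period).
- ctrl.read_camera(name): name is "side" or "top"; returns a dict with "pixels" (400x640x3 uint8, red, green, blue), "camera_matrix" (3x3 intrinsics, pixels), "xyz" and "orientation" of the camera in the world. Camera axes: x right, y down, z forward; pixel columns grow to the right and rows downward; lengths in m; the calibration is good to about 2 mm. A picture is of the moment at which its call begins. There is no depth.
- ctrl.sign_off(): hands the job in; it is judged then, once.
The state is a dict: "time": time; "qpos": joint angles; "dq": joint speeds; "joint_efforts": joint torques, N m; "eef_pos": TCP position; "tcp_rot": TCP orientation; "contact_force": force on the tool from outside, world axes, zero at the start; "wrist_torque": the same for the moment, N m; "opening": opening from 0.0 (shut) to 1.0 (fully open); "finger_force": force on a finger pad.
Only numpy, scipy, OpenCV 4.12 (cv2) and the standard library are available. Lean on these libraries where they do the work, as an engineer would, in place of code of your own. Each camera call takes 0.05 s, during which the arm holds its last target. There are 200 camera calls.

## Working session

There is one attempt and no reset: what is moved stays moved. The work goes in short steps, Python scripts to look and compute and a tool call to move; the robot and the scene stay as the last step left them, time stands still between calls to the robot, and variables do not carry over. Pictures are saved under pics/ and viewed, at most 10 in all, crops included, and the job is handed in when it is done.

```bash
ls; mkdir -p pics; cat > h.py <<'E'
import numpy as np, cv2
from scipy.spatial.transform import Rotation as R
from plant import ctrl
def cam(n):
    c=ctrl.read_camera(n); return c
def ray(c,u,v):
    K=np.array(c["camera_matrix"]); d=np.linalg.inv(K)@[u,v,1.]
    o=np.array(c["orientation"]); M=R.from_quat(o).as_matrix() if o.size==4 else o.reshape(3,3)
    return np.array(c["xyz"]),M@d
def onz(c,u,v,z):
    p,d=ray(c,u,v); return p+d*(z-p[2])/d[2]
def tri(c1,p1,c2,p2):
    a,d=ray(c1,*p1); b,e=ray(c2,*p2); d=d/np.linalg.norm(d); e=e/np.linalg.norm(e)
    s=np.linalg.lstsq(np.c_[d,-e],b-a,rcond=None)[0]
    x,y=a+s[0]*d,b+s[1]*e; return (x+y)/2,np.linalg.norm(x-y)
def save(c,f): cv2.imwrite(f,c["pixels"][:,:,::-1])
E
python3 - <<'E'
from h import *
for n in("top","side"):
    c=cam(n); save(c,f"pics/{n}0.png"); print(n,np.round(c["xyz"],3),c["orientation"],c["camera_matrix"])
s=ctrl.get_state(); print(s)
E
```

```text
pics
plant.py
top [ 0.459 -0.003  0.971] [-0.69809805  0.71572953 -0.01360155  0.01433   ] [[412.34274396   0.         316.44699263]
 [  0.         412.34274396 203.33106691]
 [  0.           0.           1.        ]]
side [ 0.104 -0.699  0.531] [ 0.84098768 -0.2145828   0.11898592 -0.48222017] [[437.389067     0.         319.8936592 ]
 [  0.         437.389067   196.72515934]
 [  0.           0.           1.        ]]
{'time': 0.1, 'qpos': array([ 9.92993194e-01,  2.87143904e-01,  1.57808723e+00, -1.22332902e-05,
        1.27859242e+00, -1.49983648e-01]), 'dq': array([ 0.00103156, -0.00166893, -0.00053445, -0.00049773,  0.00038353,
        0.00062834]), 'joint_efforts': array([-8.74628370e-07, -4.07294977e+01, -2.93699312e+01, -1.22898537e-04,
        3.35879733e-03, -1.94130348e-05]), 'eef_pos': array([0.27967436, 0.61365722, 0.23001028]), 'tcp_rot': array([ 2.12280285e-01,  9.77208185e-01, -1.04448879e-03, -3.91532462e-04]), 'contact_force': array([-1.17741346, -0.18914647,  0.1904994 ]), 'wrist_torque': array([ 0.01519676,  0.00557675, -0.00298758]), 'finger_force': 0.0, 'opening': 0.9996610773260138}
```

View pics/top0.png

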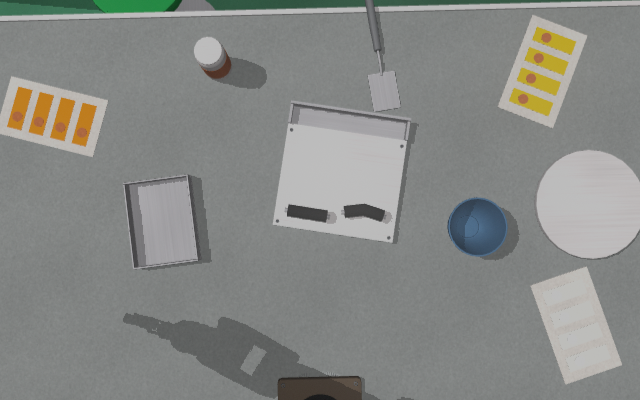

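View pics/side0.png

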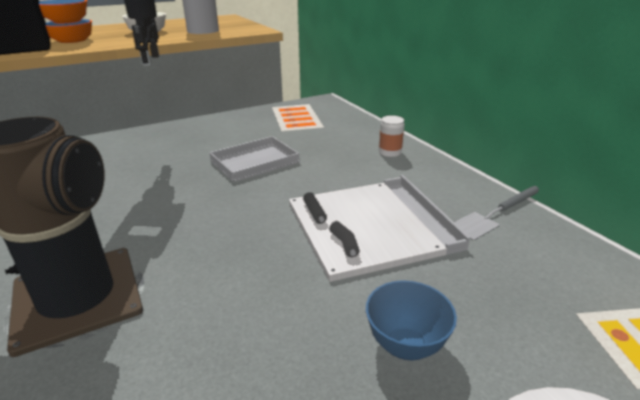

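```bash
which python3
```

```text
/bin/python3
```
The arm isn't visible in top image besides base? The arm shown... TCP at (0.28,0.614,0.231): arm isn't seen in top... its shadow at bottom left. Arm left of view maybe. TCP at y=.614: pixel column: camera up direction is world x. y left → column left: 316-412*.614/.74 = -26. OK out of view.

The top view shows the plate, with the trough at its far end around (350,120). The straight roller is at (307,213), and the bent one at (365,212) with its tip up, away from the robot. The tray is at (165,222) and the bowl at (478,226). In the side view the straight roller is at (314,207), the bent one at (344,238), and the tray at (254,158).

```bash
cat > m.py <<'E'
from h import *
def dark(c,box,t=75):
    x0,y0,x1,y1=box; g=cv2.cvtColor(c["pixels"],cv2.COLOR_RGB2GRAY)
    m=np.zeros_like(g); m[y0:y1,x0:x1]=(g[y0:y1,x0:x1]<t)*255
    cs,_=cv2.findContours(m,cv2.RETR_EXTERNAL,cv2.CHAIN_APPROX_NONE)
    return sorted([k for k in cs if cv2.contourArea(k)>40],key=lambda k:k[:,0,0].mean())
def cen(k):
    m=cv2.moments(k); return np.array([m["m10"]/m["m00"],m["m01"]/m["m00"]])
E
python3 - <<'E'
from m import *
t=cam("top"); s=cam("side")
T=dark(t,(270,190,410,235)); S=dark(s,(295,185,375,262))
for n,a,b in zip(("straight","bent"),T,S):
    p,e=tri(t,cen(a),s,cen(b)); print(n,cen(a),cen(b),"P",np.round(p,4),"gap",round(e,4), "areas",cv2.contourArea(a),cv2.contourArea(b))
    r=cv2.minAreaRect(a); bx=cv2.boxPoints(r); 
    w=np.array([onz(t,*q,.030)[:2] for q in bx]); print(" box",np.round(w,4).tolist())
    q=np.array([onz(t,*x,.030)[:2] for x in a[:,0]]); l,v=np.linalg.eigh(np.cov(q.T)); print(" axis deg from y",np.degrees(np.arctan2(-v[0,1],v[1,1])),"cen30",onz(t,*cen(a),.030))
g=cv2.cvtColor(t["pixels"],cv2.COLOR_RGB2GRAY)
m=(g>195).astype(np.uint8)*255; m[:, :270]=0; m[:,412:]=0; m[:95]=0;m[250:]=0
m=cv2.morphologyEx(m,cv2.MORPH_CLOSE,np.ones((25,25)))
k=max(cv2.findContours(m,0,2)[0],key=cv2.contourArea); r=cv2.minAreaRect(k); print("plate",r)
for q in cv2.boxPoints(r): print(q,onz(t,*q,.016)[:2])
# crops x4
big=lambda c,x0,y0,x1,y1,f:cv2.resize(c["pixels"][y0:y1,x0:x1,::-1],None,fx=f,fy=f,interpolation=cv2.INTER_CUBIC)
cv2.imwrite("pics/crop1.png",np.vstack([big(t,260,95,420,250,3),]))
cv2.imwrite("pics/crop2.png",np.hstack([big(t,115,165,215,275,4),big(s,200,130,310,190,3).copy() if 0 else big(s,205,130,305,240,4)]))
E
```

```text
straight [306.73620165 212.75054324] [313.30331024 206.14857583] P [0.4743 0.0203 0.0323] gap 0.0018 areas 383.5 216.5
 box [[0.471, 0.0663], [0.4956, 0.0618], [0.4792, -0.0265], [0.4547, -0.0219]]
 axis deg from y -10.546669933154533 cen30 [0.47509676 0.01999894 0.03      ]
bent [363.69017094 211.21452991] [343.9324474  236.59080842] P [ 0.4742 -0.1091  0.0326] gap 0.0026 areas 390.0 301.0
 box [[0.4662, -0.0622], [0.4984, -0.0669], [0.4854, -0.158], [0.4532, -0.1531]]
 axis deg from y -7.5965192330407785 cen30 [ 0.47535989 -0.11002103  0.03      ]Traceback (most recent call last):
  File "<stdin>", line 12, in <module>
ValueError: max() iterable argument is empty
```

```bash
python3 - <<'E'
from m import *
t=cam("top"); s=cam("side")
g=cv2.cvtColor(t["pixels"],cv2.COLOR_RGB2GRAY)
print(g[160,340],g[220,165],g[300,300], g[122,350])
def quad(x0,y0,x1,y1,th,z):
    m=np.zeros_like(g); m[y0:y1,x0:x1]=(g[y0:y1,x0:x1]>th)*255
    m=cv2.morphologyEx(m,cv2.MORPH_CLOSE,np.ones((15,15)))
    k=max(cv2.findContours(m,0,2)[0],key=cv2.contourArea); r=cv2.minAreaRect(k); print(r)
    w=np.array([onz(t,*q,z)[:2] for q in cv2.boxPoints(r)]); print(np.round(w,4).tolist(),w.mean(0),np.linalg.norm(np.diff(w,axis=0),axis=1))
quad(270,95,412,250,(int(g[160,340])+int(g[300,300]))//2,.016)
quad(115,165,205,275,(int(g[220,165])+int(g[300,300]))//2,.004)
big=lambda c,x0,y0,x1,y1,f:cv2.resize(c["pixels"][y0:y1,x0:x1,::-1],None,fx=f,fy=f,interpolation=cv2.INTER_CUBIC)
cv2.imwrite("pics/crop1.png",np.hstack([big(t,265,95,415,250,3),big(t,115,165,215,268,3)[:309].copy() if 0 else cv2.copyMakeBorder(big(t,115,165,215,275,3),0,135,0,0,cv2.BORDER_CONSTANT)]))
E
```

```text
188 161 132 161
((342.34002685546875, 161.1199951171875), (120.91524505615234, 146.65394592285156), 8.130102157592773)
[[0.4486, 0.1011], [0.7875, 0.0454], [0.7399, -0.2338], [0.4023, -0.1744]] [ 0.59458374 -0.06543121] [0.34342097 0.28328948 0.34270731]
((159.68463134765625, 221.47691345214844), (87.1964111328125, 65.24227142333984), 82.87498474121094)
[[0.5581, 0.4538], [0.5734, 0.3012], [0.37, 0.2785], [0.3549, 0.4298]] [0.46411609 0.36583427] [0.1534041  0.20469582 0.1521346 ]
```

View pics/crop1.png

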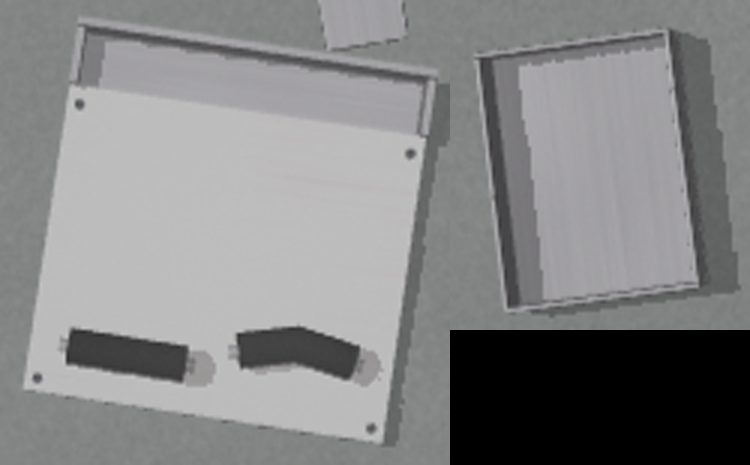

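The plate and its trough have yaw of about −9.5°. The tray is at about (0.464, 0.357) with yaw 6.4°. The bent roller's kink, at pixel (364,210), works out to about (0.479, −0.110), and its axis is at −8°.

```bash
cat > go.py <<'E'
import sys
from h import *
# usage: go.py x y z yawdeg(of tool y axis) ... -> tool-axes shift
def go(x,y,z,yaw):
    s=ctrl.get_state(); M=R.from_quat(s["tcp_rot"]); a=np.radians(yaw)
    ty=np.array([np.cos(a),np.sin(a),0]); tz=np.array([0,0,-1.]); T=R.from_matrix(np.c_[np.cross(ty,tz),ty,tz])
    print(np.round(M.inv().apply(np.array([x,y,z])-s["eef_pos"]),4),np.round((M.inv()*T).as_rotvec(),3))
a=list(map(float,sys.argv[1:]))
for i in range(0,len(a),4): go(*a[i:i+4])
E
python3 go.py .50 .35 .20 30 .50 .10 .16 -8 .479 -.110 .12 -8
```

```text
[-0.3098 -0.1489  0.0309] [-0.001  0.     0.619]
[-0.4135 -0.3763  0.0711] [-1.000e-03  0.000e+00  1.283e+00]
[-0.4815 -0.5761  0.1112] [-1.000e-03  0.000e+00  1.283e+00]
```

Careful with the scale: shifts go in units of 5 mm and turns go in units of 0.2 rad. That gives: -0.4135 m is -82.7, -0.376 m is -75.2, 1.283 rad is 6.415.

>>> pendant([
  {"pos":[-62,-29.8,6.2],"rotvec":[0,0,3.1],"jaw":1},
  {"pos":[-62,-29.8,6.2],"rotvec":[0,0,3.1],"jaw":1},
  {"pos":[-62,-29.8,6.2],"rotvec":[0,0,3.1],"jaw":1},
  {"pos":[-62,-29.8,6.2],"rotvec":[0,0,3.1],"jaw":1},
  {"pos":[-62,-29.8,6.2],"rotvec":[0,0,3.1],"jaw":1},
  {"pos":[-62,-29.8,6.2],"rotvec":[0,0,3.1],"jaw":1},
  {"pos":[-82.7,-75.2,14.2],"rotvec":[0,0,6.415],"jaw":1},
  {"pos":[-82.7,-75.2,14.2],"rotvec":[0,0,6.415],"jaw":1},
  {"pos":[-82.7,-75.2,14.2],"rotvec":[0,0,6.415],"jaw":1},
  {"pos":[-82.7,-75.2,14.2],"rotvec":[0,0,6.415],"jaw":1},
], clamp_n=50)

```text
time: 1.55
eef_pos: [0.5001, 0.1013, 0.1607]
tcp_rot: [0.756, 0.655, 0.0, 0.0]
contact_force: [-0.1, -0.4, 0.4]
opening: 0.996
finger_force: 0.0
```

```bash
python3 go.py .479 -.110 .10 -8 .479 -.110 .019 -8
```

```text
[-0.2121  0.0093  0.0607] [ 0.001 -0.    -0.004]
[-0.2121  0.0092  0.1417] [ 0.001 -0.    -0.004]
```

In the tool's units: -0.212 m is -42.4, -0.165 m is -33.

>>> pendant([
  {"pos":[-11,0.4,2],"jaw":1},
  {"pos":[-22,1,4],"jaw":1},
  {"pos":[-33,1.4,8],"jaw":1},
  {"pos":[-42.4,1.8,12],"jaw":1},
  {"pos":[-42.4,1.8,12],"jaw":1},
  {"pos":[-42.4,1.8,12],"jaw":1},
])

```text
time: 2.3
eef_pos: [0.4797, -0.1079, 0.101]
tcp_rot: [0.755, 0.656, 0.0, -0.0]
contact_force: [-0.7, -0.2, 0.2]
opening: 0.998
finger_force: 0.0
```

```bash
python3 go.py .479 -.110 .019 -8
python3 - <<'E'
from h import *
t=cam("top"); s=cam("side"); f=3
a=cv2.resize(t["pixels"][150:270,270:420,::-1],None,fx=2.6,fy=2.6); b=cv2.resize(s["pixels"][140:280,270:420,::-1],None,fx=2.6,fy=2.6)
h=max(len(a),len(b)); a=cv2.copyMakeBorder(a,0,h-len(a),0,0,0); b=cv2.copyMakeBorder(b,0,h-len(b),0,0,0)
cv2.imwrite("pics/c3.png",np.hstack([a,b]))
E
```

```text
[-0.0022 -0.0004  0.082 ] [ 0.    -0.    -0.001]
```

View pics/c3.png

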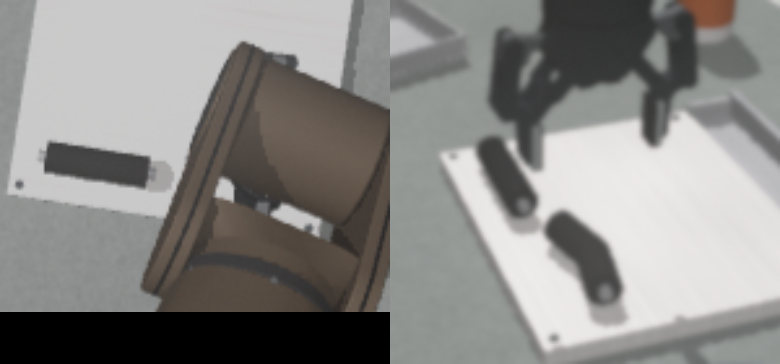

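The open gripper is above the bent roller, with the fingertips at (530,160) and (655,140) in the right-hand crop. They sit on either side of the kink and are clear of both rollers, so I can descend.

>>> pendant([
  {"pos":[-0.4,0,6],"jaw":1},
  {"pos":[-0.4,0,12],"jaw":1},
  {"pos":[-0.4,0,16.4],"jaw":1},
  {"pos":[-0.4,0,16.4],"jaw":1},
  {"pos":[-0.4,0,16.4],"jaw":0},
  {"pos":[-0.4,0,16.4],"jaw":0},
  {"pos":[-0.4,0,16.4],"jaw":0},
  {"pos":[-0.4,0,16.4],"jaw":0},
  {"pos":[-0.4,0,16.4],"jaw":0},
  {"pos":[-0.4,0,16.4],"jaw":0},
], clamp_n=50)

```text
time: 3.65
eef_pos: [0.4802, -0.1103, 0.02]
tcp_rot: [0.755, 0.656, 0.0, 0.001]
contact_force: [-0.9, 1.8, 7.0]
opening: 0.327
finger_force: 48.0
```

In the tool's units: -0.11 m is -22, -0.06 m is -12.

>>> pendant([
  {"pos":[0,0,-4],"jaw":0},
  {"pos":[0,0,-12],"jaw":0},
  {"pos":[0,0,-22],"jaw":0},
  {"pos":[0,0,-22],"jaw":0},
])

```text
time: 4.15
eef_pos: [0.482, -0.1113, 0.1331]
tcp_rot: [0.755, 0.656, 0.002, 0.004]
contact_force: [-0.5, -0.4, -1.9]
opening: 0.326
finger_force: 48.8
```

```bash
python3 go.py .47 .13 .13 0 .464 .357 .10 6.4
```

```text
[ 0.2373 -0.0456  0.002 ] [ 0.009  0.003 -0.14 ]
[ 0.4613 -0.0835  0.031 ] [ 0.009  0.004 -0.252]
```

In the tool's units: 0.461 m is 92.2, 0.42 m is 84, -0.252 rad is -1.26.

>>> pendant([
  {"pos":[12,-2.2,0],"rotvec":[0,0,-0.175],"jaw":0},
  {"pos":[24,-4.4,0],"rotvec":[0,0,-0.35],"jaw":0},
  {"pos":[36,-6.6,0],"rotvec":[0,0,-0.5],"jaw":0},
  {"pos":[48,-9,0],"rotvec":[0,0,-0.7],"jaw":0},
  {"pos":[60,-11,0],"rotvec":[0,0,-0.85],"jaw":0},
  {"pos":[72,-13,0],"rotvec":[0,0,-1],"jaw":0},
  {"pos":[84,-15.2,2],"rotvec":[0,0,-1.15],"jaw":0},
  {"pos":[92.2,-16.8,6],"rotvec":[0,0,-1.26],"jaw":0},
  {"pos":[92.2,-16.8,6],"rotvec":[0,0,-1.26],"jaw":0},
  {"pos":[92.2,-16.8,6],"rotvec":[0,0,-1.26],"jaw":0},
])

```text
time: 5.4
eef_pos: [0.4595, 0.3573, 0.097]
tcp_rot: [0.666, 0.746, -0.002, -0.0]
contact_force: [0.6, 0.4, -2.3]
opening: 0.322
finger_force: 48.7
```

```bash
python3 go.py .464 .357 .0085 6.4
python3 - <<'E'
from h import *
s=cam("side"); cv2.imwrite("pics/c4.png",cv2.resize(s["pixels"][40:220,150:400,::-1],None,fx=2.4,fy=2.4))
E
```

```text
[-0.0007  0.0047  0.0885] [-0.003  0.002  0.   ]
```

View pics/c4.png

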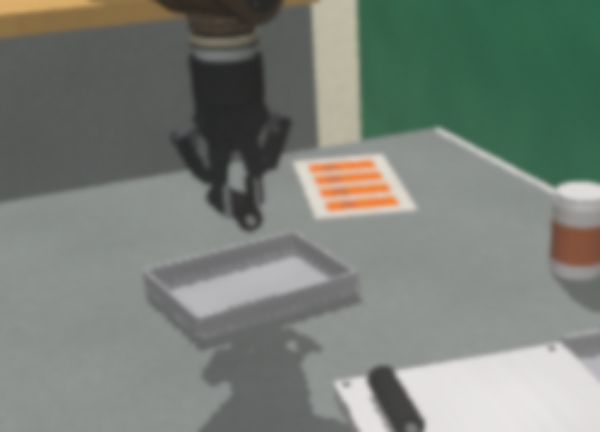

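The roller is held level at (235,205) in the crop, above the tray whose centre is at (250,288). I'll lower it and release.

>>> pendant([
  {"pos":[0,1,8],"jaw":0},
  {"pos":[0,1,14],"jaw":0},
  {"pos":[0,1,17.4],"jaw":0},
  {"pos":[0,1,17.4],"jaw":0},
  {"pos":[0,1,17.4],"jaw":0},
  {"pos":[0,1,17.4],"jaw":0.6},
  {"pos":[0,1,17.4],"jaw":0.6},
  {"pos":[0,1,17.4],"jaw":0.6},
  {"pos":[0,1,10],"jaw":0.6},
  {"pos":[0,1,-4],"jaw":0.6},
])

```text
time: 6.7
eef_pos: [0.4634, 0.3577, 0.1096]
tcp_rot: [0.666, 0.746, -0.003, -0.001]
contact_force: [1.8, -0.2, -0.0]
opening: 0.6
finger_force: 0.0
```

```bash
python3 go.py .47 .15 .12 30 .425 .03 .12 80.5
```

```text
[-0.2072 -0.0167 -0.0098] [-0.006  0.001 -0.412]
[-0.3214 -0.0749 -0.0092] [-0.007 -0.002 -1.293]
```

In the tool's units: -0.12 m is -24, -0.32 m is -64, -1.293 rad is -6.465.

>>> pendant([
  {"pos":[-12,-0.8,-2],"rotvec":[0,0,-0.9],"jaw":0.6},
  {"pos":[-24,-2,-2],"rotvec":[0,0,-1.8],"jaw":0.6},
  {"pos":[-34,-3,-2],"rotvec":[0,0,-2.7],"jaw":0.6},
  {"pos":[-41.4,-3.4,-2],"rotvec":[0,0,-3.6],"jaw":0.6},
  {"pos":[-50,-7,-2],"rotvec":[0,0,-4.5],"jaw":0.6},
  {"pos":[-58,-11,-2],"rotvec":[0,0,-5.4],"jaw":0.6},
  {"pos":[-64,-15,-2],"rotvec":[0,0,-6],"jaw":0.6},
  {"pos":[-64,-15,-2],"rotvec":[0,0,-6.465],"jaw":0.6},
  {"pos":[-64,-15,-2],"rotvec":[0,0,-6.465],"jaw":0.6},
])

```text
time: 7.82
eef_pos: [0.4267, 0.032, 0.1216]
tcp_rot: [0.084, 0.996, -0.0, 0.0]
contact_force: [0.8, 0.4, -0.1]
opening: 0.602
finger_force: 0.0
```

```bash
python3 go.py .437 .0266 .08 80.5 .437 .0266 .021 80.5
python3 - <<'E'
from m import *
t=cam("top"); s=cam("side")
T=dark(t,(128,180,200,265)); S=dark(s,(205,130,305,185),60)
for a in T: print(cen(a),cv2.contourArea(a))
for a in S: print("s",cen(a),cv2.contourArea(a))
if T: print(onz(t,*cen(max(T,key=cv2.contourArea)),.02))
if T and S: print(tri(t,cen(max(T,key=cv2.contourArea)),s,cen(max(S,key=cv2.contourArea))))
a=cv2.resize(t["pixels"][165:275,115:415,::-1],None,fx=2.6,fy=2.6); b=cv2.resize(s["pixels"][125:265,195:400,::-1],None,fx=2,fy=2)
b=cv2.copyMakeBorder(b,0,0,0,a.shape[1]-b.shape[1],0); cv2.imwrite("pics/c5.png",np.vstack([a,b]))
E
```

```text
[-0.011  -0.0036  0.0416] [ 0.     0.001 -0.002]
[-0.011  -0.0036  0.1006] [ 0.     0.001 -0.002]
[159.54939    221.50334514] 423.5
s [251.26636225 153.6194825 ] 109.5
s [289.44546466 147.77267668] 599.0
[0.46355784 0.36001378 0.02      ]
(array([0.50490802, 0.3211598 , 0.05446375]), np.float64(0.09599167851891877))
```

View pics/c5.png

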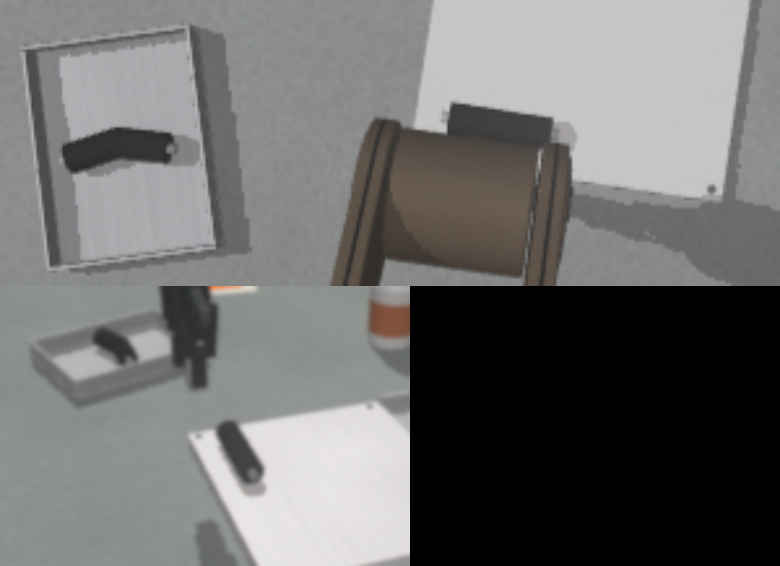

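The bent roller lies flat near the tray centre, at (120,147) in the top crop. The straight roller is undisturbed at (500,122). Next I lower the fingers behind it.

In the tool's units: -0.021 m is -4.2, 0.102 m is 20.4.

>>> pendant([
  {"pos":[-1.6,-0.72,8],"jaw":0.6},
  {"pos":[-1.6,-0.72,16],"jaw":0.6},
  {"pos":[-1.6,-0.72,20.4],"jaw":0.6},
  {"pos":[-1.6,-0.72,20.4],"jaw":0.6},
  {"pos":[-2.6,-0.72,20.4],"jaw":0.6},
  {"pos":[-4.2,-0.72,20.4],"jaw":0.6},
  {"pos":[-6.6,-0.72,20.4],"jaw":0.6},
  {"pos":[-9,-0.72,20.4],"jaw":0.6},
  {"pos":[-11.4,-0.72,20.4],"jaw":0.6},
  {"pos":[-13.8,-0.72,20.4],"jaw":0.6},
])

```text
time: 9.18
eef_pos: [0.4951, 0.0172, 0.0192]
tcp_rot: [0.083, 0.997, -0.0, 0.0]
contact_force: [0.3, -0.5, 0.2]
opening: 0.6
finger_force: 0.1
```

```bash
cat > look.py <<'E'
from m import *
s=cam("side"); t=cam("top")
u=np.array([.9863,-.165]); n=np.array([.165,.9863]); o=np.array([.4255,-.0367])+.12*u
f=lambda p:np.round([(p[:2]-o)@u,(p[:2]-o)@n],4)
for nm,c,box,th in(("top",t,(272,105,410,240),75),("side",s,(285,175,470,275),75)):
    for k in dark(c,box,th):
        p=onz(c,*cen(k),.031); q=np.array([onz(c,*x,.031)[:2] for x in k[:,0]]); l,v=np.linalg.eigh(np.cov(q.T))
        print(nm,cen(k).round(1),cv2.contourArea(k),"plate xy",f(p),"yaw",np.degrees(np.arctan(-v[0,1]/v[1,1])).round(1))
p=ctrl.get_state(); print("tcp plate",f(p["eef_pos"]),p["time"])
E
python3 look.py
```

```text
top [291.  220.4] 1282.5 plate xy [-0.1026  0.0971] yaw -53.9
side [326.8 192.6] 688.0 plate xy [-0.034   0.1123] yaw -19.0
tcp plate [-0.0595  0.0646] 9.275
```

```bash
python3 - <<'E'
from h import *
t=cam("top"); s=cam("side")
a=cv2.resize(t["pixels"][95:250,265:415,::-1],None,fx=2.6,fy=2.6); b=cv2.resize(s["pixels"][150:290,280:480,::-1],None,fx=2,fy=2)
b=cv2.copyMakeBorder(b,0,a.shape[0]-b.shape[0],0,0,0); cv2.imwrite("pics/c6.png",np.hstack([a,b]))
E
```

```text
(no output)
```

View pics/c6.png

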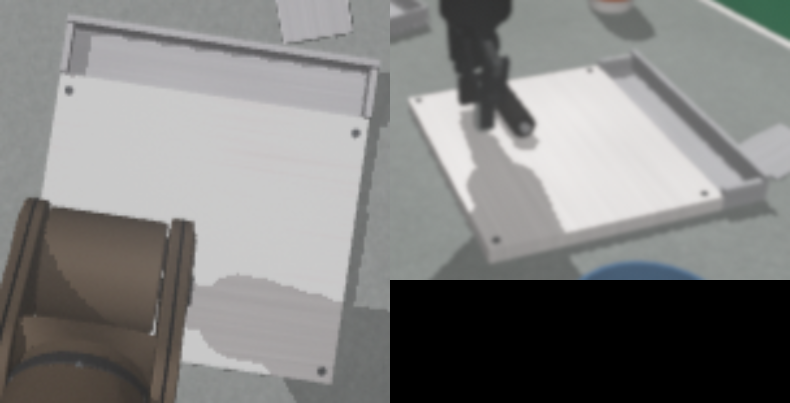

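The straight roller is just ahead of the fingers. Its near stub is at about (525,127) in the crop, which is side-view pixel (347,213). I'll work out its position and check whether it is still rolling.

```bash
cat > stub.py <<'E'
from m import *
# right-most end of the dark blob in side view = near end of straight roller
def end(c):
    g=cv2.cvtColor(c["pixels"],cv2.COLOR_RGB2GRAY); m=np.zeros_like(g); m[185:275,325:480]=(g[185:275,325:480]<75)*255
    k=max(cv2.findContours(m,0,1)[0],key=cv2.contourArea)[:,0]; b=k[np.argsort(k@[1.,1.])[-5:]].mean(0); return b
u=np.array([.9863,-.165]); n=np.array([.165,.9863]); o=np.array([.4255,-.0367])+.12*u
for i in range(3):
    c=cam("side"); b=end(c); p=onz(c,*b,.025)[:2]-o; print(b,np.round([p@u,p@n],4),ctrl.get_state()["time"].round(2) if hasattr(ctrl.get_state()["time"],'round') else ctrl.get_state()["time"])
p=onz(c,347.5,213.5,.03)[:2]-o; print(p@u,p@n)
E
python3 stub.py
```

```text
[348.2 212. ] [-0.0152  0.0279] 9.425
[348.6 213.2] [-0.0162  0.0231] 9.475
[349.  212.6] [-0.0145  0.025 ] 9.525
-0.02193046082328226 0.015597325049455588
```

>>> pendant([
  {"pos":[-2,0,0],"jaw":0.6},
  {"pos":[-4.6,0,0],"jaw":0.6},
  {"pos":[-7.2,0,0],"jaw":0.6},
  {"pos":[-10,0,0],"jaw":0.6},
  {"pos":[-13,0,0],"jaw":0.6},
])

```text
time: 10.15
eef_pos: [0.5593, 0.0065, 0.0192]
tcp_rot: [0.083, 0.997, -0.0, 0.0]
contact_force: [0.0, -0.8, -0.5]
opening: 0.602
finger_force: 0.1
```

```bash
python3 stub.py
```

```text
[368.8 209. ] [0.0316 0.0242] 10.2
[371.6 208.6] [0.038  0.0236] 10.25
[373.8 208.2] [0.0432 0.0235] 10.3
-0.02193046082328226 0.015597325049455588
```

>>> pendant([
  {"pos":[-13,0,0],"jaw":0.6},
  {"pos":[-13,0,0],"jaw":0.6},
  {"pos":[-13,0,0],"jaw":0.6},
  {"pos":[-13,0,0],"jaw":0.6},
])

```text
time: 10.8
eef_pos: [0.6211, -0.0037, 0.0191]
tcp_rot: [0.083, 0.997, 0.0, -0.001]
contact_force: [0.8, 0.5, 0.3]
opening: 0.601
finger_force: 0.0
```

```bash
python3 stub.py
```

```text
[420.6 203.4] [0.1495 0.0072] 10.85
[421.6 202.2] [0.1542 0.011 ] 10.9
[420.4 203.4] [0.1491 0.0073] 10.95
-0.02193046082328226 0.015597325049455588
```

The roller was still coasting at about 0.11 m/s after the fingers stopped, so it was rolling. My idle rows were relative to the new pose, so the tool moved forward a further 65 mm. The roller now reads x≈0.15, in the trough. I'll retreat and check.

In the tool's units: -0.11 m is -22, -0.06 m is -12.

>>> pendant([
  {"pos":[8,0,-2],"jaw":0.6},
  {"pos":[12,0,-12],"jaw":0.6},
  {"pos":[18,0,-22],"jaw":0.6},
  {"pos":[28,0,-28],"jaw":0.6},
  {"pos":[32,0,-32],"jaw":0.6},
  {"pos":[32,0,-32],"jaw":0.6},
  {"pos":[32,0,-32],"jaw":0.6},
  {"pos":[32,0,-32],"jaw":0.6},
])

```text
time: 11.95
eef_pos: [0.4645, 0.0223, 0.1781]
tcp_rot: [0.083, 0.997, 0.0, -0.001]
contact_force: [0.4, 0.6, -0.4]
opening: 0.602
finger_force: 0.0
```

```bash
python3 look.py; python3 - <<'E'
from m import *
t=cam("top"); s=cam("side")
T=[k for k in dark(t,(280,95,412,155),75)]; S=[k for k in dark(s,(385,165,470,260),75)]
print([(cen(k),cv2.contourArea(k)) for k in T+S])
if T and S: print(tri(t,cen(max(T,key=cv2.contourArea)),s,cen(max(S,key=cv2.contourArea))))
a=cv2.resize(t["pixels"][95:265,115:415,::-1],None,fx=2.6,fy=2.6)[:, :390*2]; cv2.imwrite("pics/c7.png",a)
b=cv2.resize(s["pixels"][120:290,200:480,::-1],None,fx=2.6,fy=2.6); cv2.imwrite("pics/c8.png",b)
E
```

```text
top [279.8 236.1] 93.0 plate xy [-0.1416  0.1172] yaw -16.8
top [321.1 113.8] 394.0 plate xy [0.1497 0.0634] yaw -9.8
side [408.6 192.8] 257.5 plate xy [0.1419 0.0489] yaw -15.2
tcp plate [-0.0912  0.0646] 12.05
[(array([321.06236831, 113.78803203]), 395.5), (array([408.58236808, 192.68854569]), 259.0)]
(array([ 0.70406274, -0.01836264,  0.02123978]), np.float64(0.0008841213678716604))
```

View pics/c7.png

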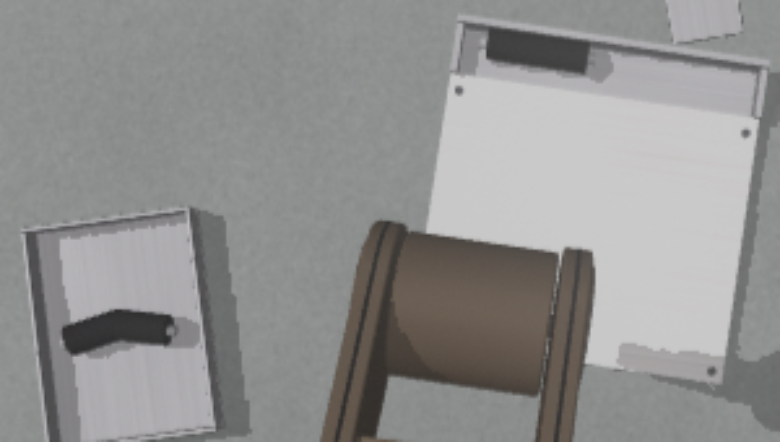

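View pics/c8.png

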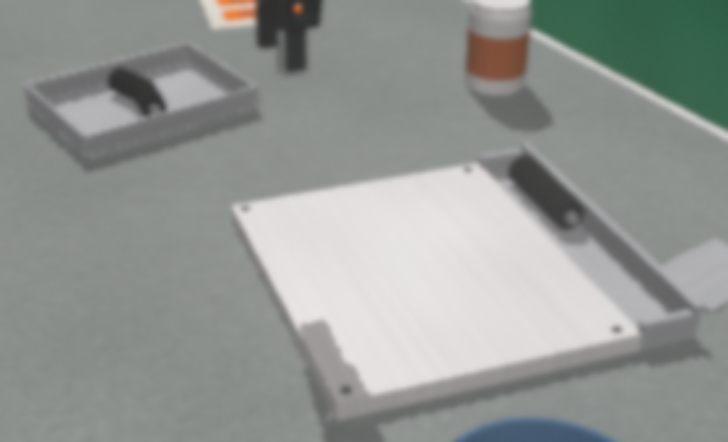

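The straight roller lies in the trough, at (540,50) in the top crop, at z≈0.021 and aligned with it. The bent roller is flat in the tray at (120,330), and the gripper is clear of everything. I'm handing the job in.

```bash
python3 -c "
from plant import ctrl
print(ctrl.sign_off())"
```

```text
the job is handed in; nothing more can be done
None
```

The job is handed in at about 12 s: the bent roller lies flat in the reject tray and the straight roller rests in line in the catch trough; it coasted freely after each push, but I couldn't measure its turns directly, and a mistyped last push sent it the final stretch faster than planned.

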